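# Rebuild a fly reel's disc drag

### The arm

A 6-joint arm with a two-finger parallel gripper is mounted at the origin on the work surface. World frame = base frame: x ahead of the robot, y to its left, z up, the work surface at z = 0. Lengths are in m, angles in degrees, forces in N, time in s.
With the tool pointing down it reaches from about 0.25 to 0.725 m from the base axis. Payload 9.7 kg.
Tool frame: the origin (TCP) lies midway between the tips of the shut fingers; the grasp point (between the pads) lies 19 mm behind it; z points along the fingers, y is the direction in which the jaws open and shut (so a half turn about z gives the same grasp; the last joint's range is limited). The gripper opens to 85 mm and grips with 20 to 120 N. Pads are 22 mm wide; open, the fingers measure 114 mm over their backs; the gripper's body (76 mm by 85 mm) begins 54 mm behind the grasp point. The pads swing forward as they close: fully open they stand 13 mm farther back than shut.
Start: joints at [67.151, 4.979, 10.078, 95.1, 0, 90], TCP at [0.214, 0.507, 0.231] pointing down, gripper open.
Joint ranges: [-179.16, 179.16], [-48.56, 103.87], [-65.8, 70.77], [-126.05, 130.52], [-82.76, 87.17], [-180, 180]. Speed limits (degrees/s): [127.2, 127.2, 147.25, 180, 180, 180].

### API

Orientations are given as [roll, pitch, yaw] about the fixed x, y, z axes, in that order (R = Rz(yaw) Ry(pitch) Rx(roll)).
In Python, from workcell import get_obs, camera, get_calibration, job_done gives the robot as it stands.
- The arm moves only by the tool play_rows, never from a script. Its argument "commands" is text: rows parted by semicolons, each of 5 numbers parted by spaces: the opening, from 0 (shut) to 1 (fully open), then the shift along the world's x, y, z in mm, then the turn about the world's z in degrees. A call has 1 to 10 rows; each row is the pose to reach, as a shift and turn from the pose commanded when the call began; what a row does not reach only later rows make up. A row lasts 1/12 s, in which the tool goes at most 41.7 mm and 7.16 degrees, less where a joint would pass 70% of its speed; a pose out of reach is approached as far as the arm can. A call with a gripper value outside its range is refused whole. The fingers move at their own pace and stop on an object; "force" is the grip in N (left out, the last holds). Time passes only in rows, so rows that repeat a pose let the fingers close. It gives the time, the measured TCP pose, the force and the opening at its end, in the units of the state.
- get_obs(): the state, without advancing time (a new reading comes with each control period).
- camera(name): name is "side" or "top"; returns the picture (480x640x3 uint8, red, green, blue); there is no depth.
- get_calibration(name): a dict with "fx", "fy", "cx", "cy" (pixels), "eye" and "attitude" of the camera in the world. Camera axes: x right, y down, z forward; pixel columns grow to the right and rows downward; lengths in m; the calibration is good to about 2 mm. A picture is of the moment at which its call begins. get_calibration takes no time and is no camera call.
- job_done(): hands the job in, once; it reports no verdict.
The state is a dict: "time": time; "q": joint angles; "qd": joint speeds; "joint_efforts": joint torques, N m; "ee_pos": TCP position; "tcp_rot": TCP orientation; "wrist_force": force on the tool from outside, world axes, zero at the start; "torque": the same for the moment, N m; "opening": finger opening in m.
Only numpy, scipy, OpenCV 4.12 (cv2) and the standard library are available. Lean on these libraries where they do the work, as an engineer would, in place of code of your own. Each camera call takes 0.05 s, during which the arm holds its last target.

### The job

Rebuild the drag of the blue fly reel lying on its back on the tying table: set the tan cork ring down over the spindle, let go of it and press it down firmly with the fingers for a moment so you feel it lies flat on the seat; only then set the red ring on top of it, let go and press that down in the same way. Set the rings down rather than dropping them, and leave the worn black ring where it lies.

Things in the scene. Friction and masses are not known exactly. Their poses are not given: they have to be found in the camera images.
- seat (a point): Centre of the top of the seat where the rings go, z up. The fixed reel lies on its back: blue flange 110 mm across, 8 mm thick, on it a rigid aluminium seat 48 mm across, top 28 mm above the table. A steel spindle 10 mm across rises 30 mm above the seat's centre, its last 8 mm tapering to 4 mm across. A flat blue foot 6 mm high reaches 89 mm out along this point's +x.
- cork_mid (a point): Centre (half-way up) of the new drag ring: tan cork, 58 mm outside, bore 26 mm, 12 mm thick, about 40 g, lying flat and loose on the table, z up. Goes on first; lying on the seat its centre is 6 mm above the seat.
- plate_mid (a point): Centre (half-way up) of the pressure ring: red-anodised aluminium, 58 mm outside, bore 26 mm, 10 mm thick, about 60 g, lying flat and loose on the table, z up. Goes on second; lying on the cork its centre is 17 mm above the seat, and the spindle's tip stands 8 mm above its top.
- worn_mid (a point): Centre (half-way up) of the old worn-out drag ring: black, same size as the cork one (58 mm outside, bore 26 mm, 12 mm thick), loose on the table. Not to be used; leave it alone.
Mind the look-alikes: they are no part of the job. Leave any orange or purple look-alike of the part that bears cork_mid alone. Of the things that look like the part that bears plate_mid, the largest one is meant.

How it is judged:
By the outcome, as a careful person would: the job done as asked, in the order asked, and still so for the second after the job is handed in, with the robot touching nothing.
It also fails if it takes over 72 s, if anything falls off the work surface, if the arm or the gripper's body presses on something with over 40 N, if the wrist force passes 120 N, or if a joint passes its speed limit or range.

## Working session

There is one attempt and no reset: what is moved stays moved. The work goes in short steps, Python scripts to look and compute and a tool call to move; the robot and the scene stay as the last step left them, time stands still between calls to the robot, and variables do not carry over. Pictures are saved under pics/ and viewed, and the job is handed in when it is done.

Besides the shell and the picture viewer there is one more tool, called as name(argument=value, ...) on one line, values as JSON. play_rows: Moves the arm, as the interface text tells. Its arguments: {"type":"object","properties":{"commands":{"type":"string"},"force":{"type":"number"}},"required":["commands"]}

```bash
ls; mkdir -p pics
python3 - <<'E'
from workcell import *
import cv2
for n in("top","side"):
    cv2.imwrite(f"pics/{n}0.png",camera(n)[:,:,::-1]); print(get_calibration(n))
o=get_obs();print(o)
E
```

```text
pics
{'fx': 440.5839022933315, 'fy': 440.5839022933315, 'cx': 325.889123804884, 'cy': 240.86315643590478, 'eye': array([0.41028347, 0.01682035, 0.68259781]), 'attitude': array([-165.89755555,    0.40709233,  -88.44344321])}
{'fx': 522.6503110697829, 'fy': 522.6503110697829, 'cx': 318.6002570798096, 'cy': 238.6993040813349, 'eye': array([0.31105451, 0.57497698, 0.4529157 ]), 'attitude': array([-122.71549704,   -1.05260643, -156.35745103])}
{'time': 0.1, 'q': array([6.71516006e+01, 5.00591232e+00, 1.00400590e+01, 9.51004736e+01,
       2.10408741e-03, 8.99997376e+01]), 'qd': array([ 0.00485396, -0.04647813,  0.01029814,  0.02943502, -0.08763717,
        0.04338933]), 'joint_efforts': array([ 3.93635210e-04, -5.21558905e+01,  4.65656197e+01,  1.60355272e-02,
       -1.98995031e-05,  1.51120639e-05]), 'ee_pos': array([0.21347114, 0.50665631, 0.23068305]), 'tcp_rot': array([-1.79933673e+02, -2.10438973e-03,  1.57151860e+02]), 'wrist_force': array([-0.62418501,  0.46441186, -0.04894303]), 'torque': array([-0.0065192 , -0.02556117, -0.02388994]), 'opening': 0.08528350262377404}
```

View pics/top0.png

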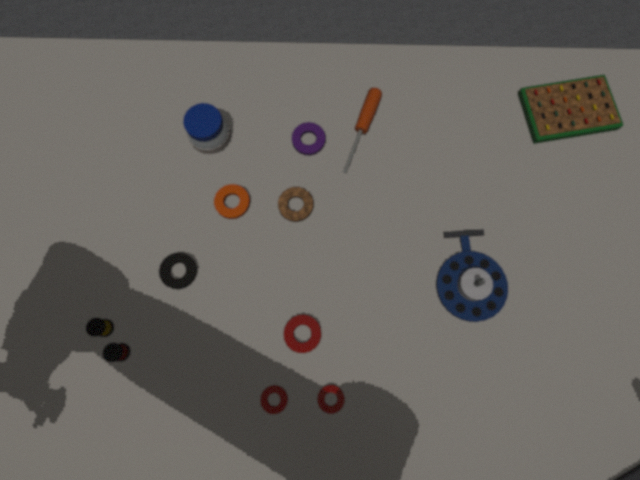

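View pics/side0.png

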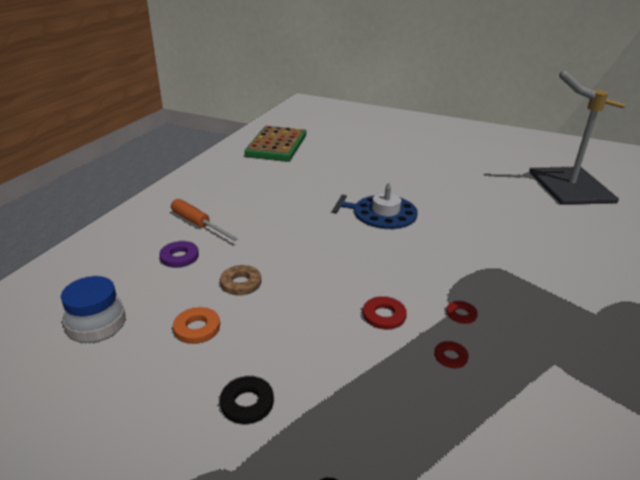

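Top view: the tan cork ring is at (296,204). Look-alikes at (232,201) orange and (308,138) purple are to be left alone, and the black worn ring is at (178,270). The red candidates are (303,333), (274,399) and (331,398). The first looks largest, about 38 px against 27, so it is the plate. The reel is at (472,285), with its spindle at about (478,281). Next I measure these and make crops.

```bash
cat > h.py <<'E'
import numpy as np,cv2
from workcell import *
from scipy.spatial.transform import Rotation as R
def ray(n,uv):
    c=get_calibration(n); M=R.from_euler('xyz',c['attitude'],degrees=True).as_matrix()
    d=M@np.array([(uv[0]-c['cx'])/c['fx'],(uv[1]-c['cy'])/c['fy'],1.]); return c['eye'],d
def onz(n,uv,z):
    e,d=ray(n,uv); return e+d*(z-e[2])/d[2]
def tri(a,b):
    e1,d1=ray('top',a);e2,d2=ray('side',b)
    s=np.linalg.lstsq(np.c_[d1,-d2],e2-e1,rcond=None)[0]
    p,q=e1+s[0]*d1,e2+s[1]*d2; return (p+q)/2,np.linalg.norm(p-q)
def outer(n,mask,h):
    """project outer contour onto z=h, min enclosing circle -> centre,diam"""
    out=[]
    cs,_=cv2.findContours(mask.astype(np.uint8),cv2.RETR_CCOMP,cv2.CHAIN_APPROX_NONE)
    for i,c in enumerate(cs):
        if _[0][i][3]>=0 or cv2.contourArea(c)<150: continue
        (u,v),ax,an=cv2.fitEllipse(c)
        P=np.array([onz(n,p[0],h)[:2] for p in c])*1000
        (X,Y),ax2,_a=cv2.fitEllipse(P.astype(np.float32))
        out.append((np.round((u,v),1),np.round((X,Y),1),np.round(ax2,1)))
    return out
def masks(im):
    H=cv2.cvtColor(im,cv2.COLOR_RGB2HSV).astype(int); h,s,v=H[...,0],H[...,1],H[...,2]
    return dict(red=((h<4)|(h>174))&(s>150)&(v>40), tan=(h>6)&(h<20)&(s>70)&(s<190)&(v>60),blue=(h>100)&(h<125)&(s>120)&(v>40),black=(v<35), white=(v>150)&(s<60))
E
python3 - <<'E'
from h import *
for n in("top","side"):
    im=cv2.imread(f"pics/{n}0.png")[:,:,::-1]; m=masks(im)
    for k,z in(("red",.005),("tan",.006),("black",.006),("blue",.004)):
        print(n,k); [print("  ",*o) for o in outer(n,m[k],z)]
im=cv2.imread("pics/top0.png")
a=cv2.resize(im[300:420,250:350],None,fx=4,fy=4)[:480]
b=cv2.resize(im[180:230,270:320],None,fx=4,fy=4)
c=cv2.resize(im[235:325,430:515],None,fx=4,fy=4)
o=np.zeros((600,800,3),np.uint8);o[:480,:400]=a;o[:360,420:760]=c;o[380:580,420:620]=b
cv2.imwrite("pics/crop1.png",o)
s=cv2.imread("pics/side0.png")
cv2.imwrite("pics/crop2.png",cv2.resize(s[170:240,320:430],None,fx=7,fy=7))
E
```

```text
top red
   [273.6 399.4] [340.7  95.8] [34.8 35.2]
   [330.4 398.5] [344.2  13.3] [33.2 36.2]
   [302.  333.3] [436.1  58.4] [52.2 53.4]
top tan
   [231.6 200.9] [643.1 181. ] [26.4 27.6]
   [295.2 203.6] [641.3  77.6] [55.3 56.7]
   [231.3 200.8] [643.4 181.5] [58.  59.7]
   [368.4 109.4] [814.6 -40.3] [ 26.  104.9]
   [572.2 106.1] [ 828.8 -388. ] [ 95.6 170.4]
top black
   [116.1 351.8] [401.3 335. ] [26.2 40.7]
   [ 98.5 327. ] [436.9 367. ] [25.7 40.6]
   [177.9 270.4] [526.9 255.9] [52.4 54. ]
top blue
   [471.3 283.3] [ 519.8 -200.3] [101.2 119.2]
   [202.5 121.4] [785.9 242.7] [61.7 67.3]
side red
   [450.9 354.3] [339.4  97.8] [37.4 41.1]
   [461.5 311.9] [342.5  14.9] [37.5 40.9]
   [384.1 312.4] [434.9  58.2] [55.  60.3]
side tan
   [196.2 324.6] [641.6 181.8] [19.6 24.9]
   [196.1 324.8] [642.  181.2] [57.9 67.8]
   [240.4 279.6] [639.8  77.4] [55.6 65.9]
   [189.1 212.1] [817.6 -49.3] [ 35.6 112.3]
   [276.4 139.4] [ 834.2 -406.1] [ 99.2 150.5]
   [68.3 77.2] [2017.9 -986.9] [ 652.9 2401.4]
side black
   [246.3 399.9] [525.4 257. ] [55.4 61.2]
side blueTraceback (most recent call last):
  File "<stdin>", line 5, in <module>
  File "h.py", line 20, in outer
    P=np.array([onz(n,p[0],h)[:2] for p in c])*1000
                ~~~^^^^^^^^^^
  File "h.py", line 8, in onz
    e,d=ray(n,uv); return e+d*(z-e[2])/d[2]
        ~~~^^^^^^
  File "h.py", line 5, in ray
    c=get_calibration(n); M=R.from_euler('xyz',c['attitude'],degrees=True).as_matrix()
ValueError: time passes only in moves, steps and waits
```

```bash
sed -i 's/^def ray/import functools\nget_cal=functools.lru_cache(get_calibration)\ndef ray/; s/c=get_calibration(n)/c=get_cal(n)/' h.py
python3 - <<'E'
from h import *
im=cv2.imread("pics/top0.png")
a=cv2.resize(im[300:420,250:350],None,fx=4,fy=4)[:480]
b=cv2.resize(im[180:230,270:320],None,fx=4,fy=4)
c=cv2.resize(im[235:325,430:515],None,fx=4,fy=4)
o=np.zeros((600,800,3),np.uint8);o[:480,:400]=a;o[:360,420:760]=c;o[380:580,420:620]=b
cv2.imwrite("pics/crop1.png",o)
s=cv2.imread("pics/side0.png")
cv2.imwrite("pics/crop2.png",cv2.resize(s[170:240,320:430],None,fx=7,fy=7))
m=masks(im[:,:,::-1]);ms=masks(s[:,:,::-1])
z=np.zeros((480,640),bool);z1=z.copy();z1[262:306,455:500]=1
print(outer("top",m["white"]&z1,.028))
for n,M,box in(("top",m,(430,515,245,325)),("side",ms,(350,425,190,230))):
    z2=z.copy();z2[box[2]:box[3],box[0]:box[1]]=1
    ys,xs=np.nonzero(M["blue"]&z2); P=np.array([onz(n,p,.008)[:2] for p in zip(xs,ys)])*1000
    h=cv2.convexHull(P.astype(np.float32)); print(n,cv2.fitEllipse(h),cv2.minEnclosingCircle(h))
# bore holes tan/red
for n,M in(("top",m),("side",ms)): 
  for k,bb in(("red",(303,333)),("tan",(296,204))):
    pass
E
```

```text
[]
top ((517.9221801757812, -199.61378479003906), (103.23661041259766, 114.0931396484375), 91.94309997558594) ((520.588623046875, -197.8238983154297), 58.3680534362793)
side ((515.3505859375, -192.8007049560547), (107.1495590209961, 114.97332763671875), 101.7796630859375) ((517.9488525390625, -193.23556518554688), 58.820438385009766)
```

View pics/crop1.png

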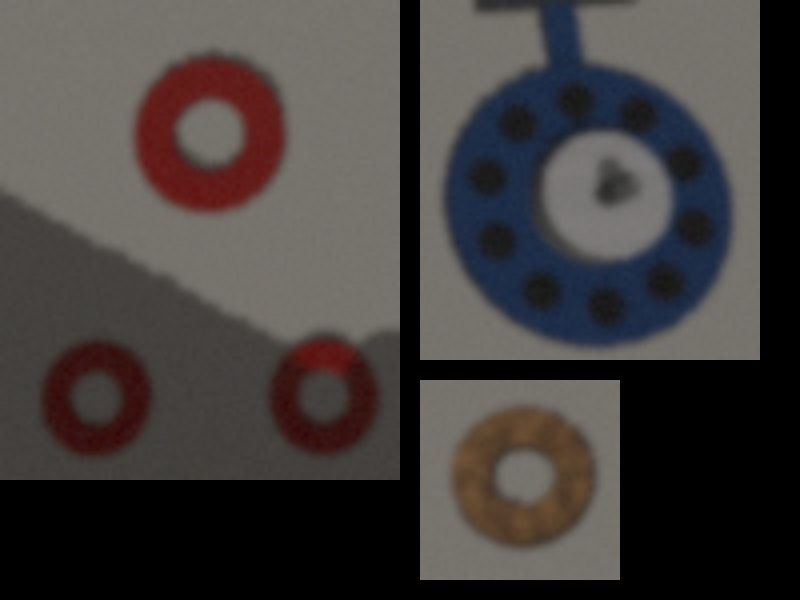

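View pics/crop2.png

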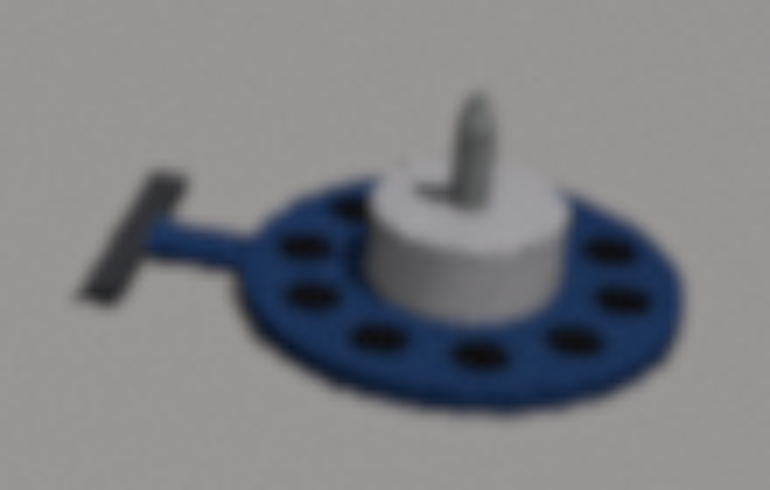

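The crops show that the red ring at (303,333) is clearly the largest at 58 mm against about 37 mm, and that the tan ring at (296,204) is the plain cork. The seat's top circle is centred at about (477.2,283.7) in the top view and (387.1,199.1) in the side view. The spindle tip is near (484,281) and (388.6,183.1).

Run:
```python
from h import *
f=lambda x:np.round(np.array(x)*1000,1)
print("seat top",f(onz("top",(477.2,283.7),.028)),"side",f(onz("side",(387.1,199.1),.028)),[f(v) for v in tri((477.2,283.7),(387.1,199.1))])
print("tip",f(onz("top",(484,281),.058)),"side",f(onz("side",(388.6,183.1),.058)),[f(v) for v in tri((484,281),(388.6,183.1))])
print("cork",[f(v) for v in tri((295.2,203.6),(240.4,279.6))]); print("red",[f(v) for v in tri((302,333.3),(384.1,312.4))])
im=cv2.imread("pics/top0.png");c=im[262:306,455:505]
g=cv2.cvtColor(c,cv2.COLOR_BGR2HSV);m=((g[...,1]<70)&(g[...,2]>95)).astype(np.uint8)
cs,_=cv2.findContours(m,cv2.RETR_EXTERNAL,cv2.CHAIN_APPROX_NONE);k=max(cs,key=cv2.contourArea)
h=cv2.convexHull(k);print(cv2.fitEllipse(h),np.array(cv2.fitEllipse(h)[0])+(455,262), f(onz("top",np.array(cv2.fitEllipse(h)[0])+(455,262),.028)))
```

```text
seat top [ 514.4 -201.5   28. ] side [ 513.3 -199.5   28. ] [array([ 514.3, -202. ,   26.6]), np.float64(0.6)]
tip [ 513.8 -201.4   58. ] side [ 513.8 -200.4   58. ] [array([ 514. , -201.6,   57.4]), np.float64(0.2)]
cork [array([640.7,  77.5,   5.1]), np.float64(1.2)]
red [array([435.3,  58.3,   4.1]), np.float64(1.1)]
((21.483856201171875, 21.535661697387695), (30.00115394592285, 32.57419204711914), 131.54470825195312) [476.4838562 283.5356617] [ 514.6 -200.5   28. ]
```

play_rows(commands="0.85 35 -35 0 0;0.85 60 -60 0 0;0.85 85 -85 0 0;0.85 110 -110 0 0;0.85 135 -135 0 0;0.85 160 -160 0 0;0.85 185 -185 0 0;0.85 210 -210 0 0;0.85 235 -235 0 0;0.85 260 -260 0 0", force=30)

```text
time: 0.93
ee_pos: [0.4745, 0.2453, 0.231]
tcp_rot: [-180.0, -0.0, 157.1]
wrist_force: [-0.3, 0.5, -0.9]
opening: 0.0729
```

play_rows(commands="0.82 25 -25 0 0;0.82 50 -50 -20 0;0.82 75 -75 -40 0;0.82 100 -100 -60 0;0.82 122 -123 -85 0;0.82 142 -143 -110 0;0.82 158 -159 -135 0;0.82 166 -168 -160 0;0.82 166 -168 -185 0;0.82 166 -168 -191 0")

```text
time: 1.77
ee_pos: [0.6375, 0.0777, 0.0349]
tcp_rot: [-179.8, -0.4, 157.1]
wrist_force: [-1.1, -0.2, -1.0]
opening: 0.0701
```

Run:
```python
from h import *
print(get_obs()['ee_pos'],get_obs()['opening'],get_obs()['q'])
t=camera("top");s=camera("side")
o=np.hstack([cv2.resize(t[130:280,210:360],(400,400)),cv2.resize(s[200:330,170:300],(400,400))])
cv2.imwrite("pics/g1.png",o[:,:,::-1])
```

```text
[0.63745609 0.07769286 0.0348761 ] 0.07007974674839801 [6.94846706e+00 1.85663114e+01 4.16445221e+00 7.60069487e+01
 1.00030159e-03 2.98759019e+01]
```

View pics/g1.png

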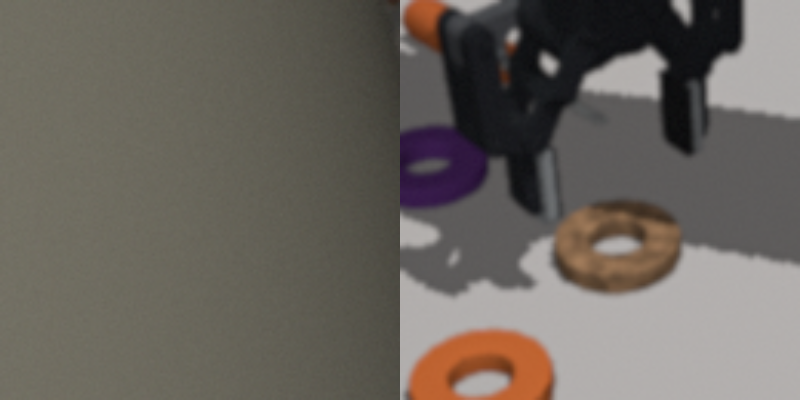

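The side view shows the open fingers above and to either side of the cork ring at side px (240,280). The arm hides it from the top camera. I'll let the arm settle, then descend.

play_rows(commands="0.82 0 0 0 0;0.82 0 0 0 0;0.82 0 0 0 0")

```text
time: 2.12
ee_pos: [0.6404, 0.0794, 0.0424]
tcp_rot: [179.9, 0.1, 157.2]
wrist_force: [0.2, -0.1, -0.1]
opening: 0.0701
```

play_rows(commands="0.82 0 -1 -8 0;0.82 1 -2 -16 0;0.82 1 -2 -23 0;0.82 1 -2 -29 0;0.82 1 -2 -33 0;0.82 1 -2 -36 0;0.82 1 -2 -38 0;0.82 1 -2 -40 0;0.82 1 -2 -40 0;0.82 1 -2 -40 0")

```text
time: 2.95
ee_pos: [0.6406, 0.0768, 0.0004]
tcp_rot: [180.0, 0.0, 157.1]
wrist_force: [-0.2, -0.4, 0.7]
opening: 0.0701
```

Run:
```python
from h import *
s=camera("side")
cv2.imwrite("pics/g2.png",cv2.resize(s[220:320,180:300],(720,600))[:,:,::-1])
```

```text
(no output)
```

View pics/g2.png

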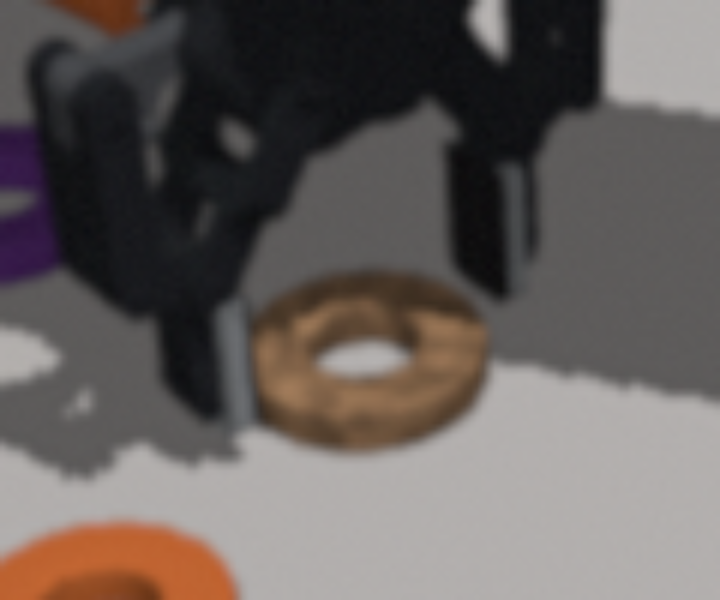

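The fingers straddle the cork with their tips about level with its upper half. I go 4 mm lower and close.

play_rows(commands="0.82 0 0 -2 0;0.82 0 0 -4 0;0.7 0 0 -4 0;0.6 0 0 -4 0;0.6 0 0 -4 0;0.5 0 0 -4 0;0.5 0 0 -4 0;0.5 0 0 -4 0;0.5 0 0 -4 0;0.5 0 0 -4 0", force=30)

```text
time: 3.83
ee_pos: [0.6407, 0.0768, -0.0036]
tcp_rot: [180.0, 0.0, 157.1]
wrist_force: [0.2, 0.2, 1.2]
opening: 0.0569
```

Run:
```python
from h import *
s=camera("side")
cv2.imwrite("pics/g3.png",cv2.resize(s[220:320,180:300],(720,600))[:,:,::-1])
```

```text
(no output)
```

View pics/g3.png

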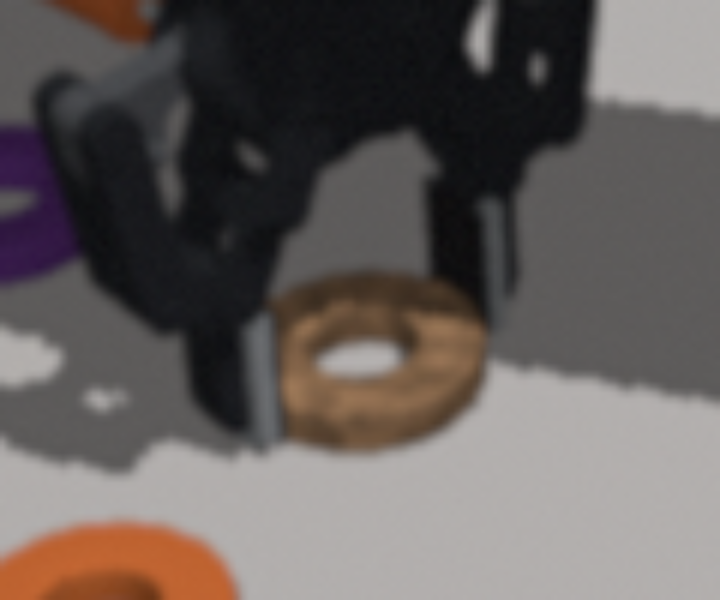

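The cork is gripped (opening 56.9 mm) with the tips near its underside. Now I lift and carry it to the reel, shifting (-127,-278).

play_rows(commands="0.5 0 0 12 0;0.5 0 0 30 0;0.5 0 0 52 0;0.5 0 0 75 0;0.5 -8 -18 92 0;0.5 -20 -44 100 0;0.5 -32 -70 100 0;0.5 -44 -96 100 0;0.5 -56 -122 100 0;0.5 -68 -148 100 0")

```text
time: 4.72
ee_pos: [0.5719, -0.0722, 0.0971]
tcp_rot: [180.0, 0.0, 157.2]
wrist_force: [-0.3, -0.3, -0.7]
opening: 0.0572
```

play_rows(commands="0.5 -11 -24 0 0;0.5 -22 -48 0 0;0.5 -32 -70 0 0;0.5 -41 -90 0 0;0.5 -48 -106 0 0;0.5 -54 -118 0 0;0.5 -58 -126 0 0;0.5 -59 -130 0 0;0.5 -59 -130 0 0;0.5 -59 -130 0 0")

```text
time: 5.55
ee_pos: [0.5138, -0.2008, 0.0963]
tcp_rot: [180.0, 0.0, 157.2]
wrist_force: [-1.0, 0.4, -0.4]
opening: 0.0574
```

Run:
```python
from h import *
o=get_obs();print(o['ee_pos'],o['opening'],o['wrist_force'],o['q'])
t=camera("top");s=camera("side")
o=np.hstack([cv2.resize(t[220:340,410:530],(400,400)),cv2.resize(s[120:240,330:450],(400,400))])
cv2.imwrite("pics/p1.png",o[:,:,::-1])
```

```text
[ 0.51383897 -0.2008007   0.09633336] 0.05738146802083395 [-0.98513061  0.43551876 -0.40328684] [-2.13515262e+01  4.68712265e+00 -5.14945483e+00  8.01618412e+01
  1.29691834e-02  1.48981401e+00]
```

View pics/p1.png

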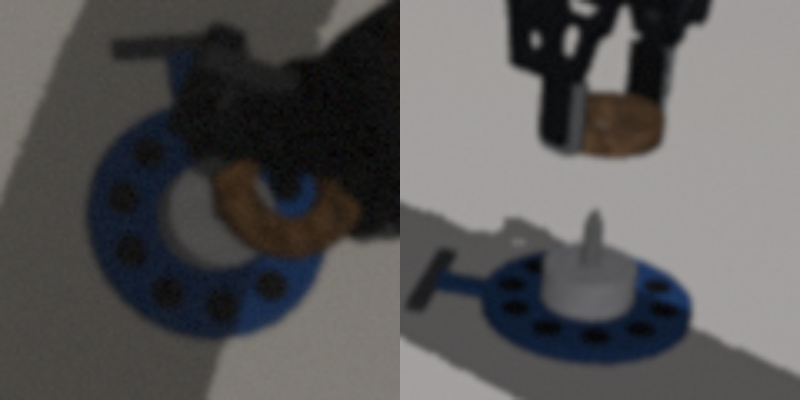

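The cork hangs level over the spindle. Side view: the ring is at crop px (604,125) and the spindle tip at (594,212). I lower it partway, so the bore takes in the tip, and check.

play_rows(commands="0.5 0 0 -8 0;0.5 0 0 -18 0;0.5 0 0 -28 0;0.5 0 0 -36 0;0.5 0 0 -42 0;0.5 0 0 -46 0;0.5 0 0 -50 0;0.5 0 0 -52 0;0.5 0 0 -52 0;0.5 0 0 -52 0")

```text
time: 6.48
ee_pos: [0.5137, -0.2012, 0.0445]
tcp_rot: [180.0, 0.0, 157.1]
wrist_force: [0.4, -0.2, 0.8]
opening: 0.0572
```

Run:
```python
from h import *
o=get_obs();print(o['ee_pos'],o['opening'],o['wrist_force'])
t=camera("top");s=camera("side")
o=np.hstack([cv2.resize(t[240:320,440:520],(400,400)),cv2.resize(s[150:230,350:430],(400,400))])
cv2.imwrite("pics/p2.png",o[:,:,::-1])
```

```text
[ 0.51367693 -0.20123552  0.04450348] 0.057230381799895105 [ 0.39218425 -0.20651147  0.7663442 ]
```

View pics/p2.png

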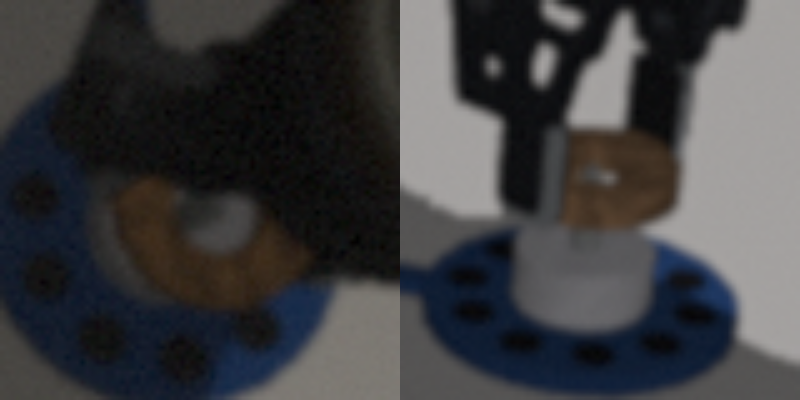

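Run:
```python
from h import *
s=camera("side");t=camera("top")
f=lambda x:np.round(np.array(x)*1000,1)
print(f(onz("side",(389.4,185.6),.060)))
# right-edge check of ring & tips
cv2.imwrite("pics/p3.png",cv2.convertScaleAbs(cv2.resize(s[165:225,365:415],(500,600),interpolation=cv2.INTER_CUBIC),alpha=1.8)[:,:,::-1])
cv2.imwrite("pics/p4.png",cv2.convertScaleAbs(cv2.resize(t[265:310,450:510],(800,600),interpolation=cv2.INTER_CUBIC),alpha=2.5)[:,:,::-1])
```

```text
[ 508.8 -188.2   60. ]
```

View pics/p3.png

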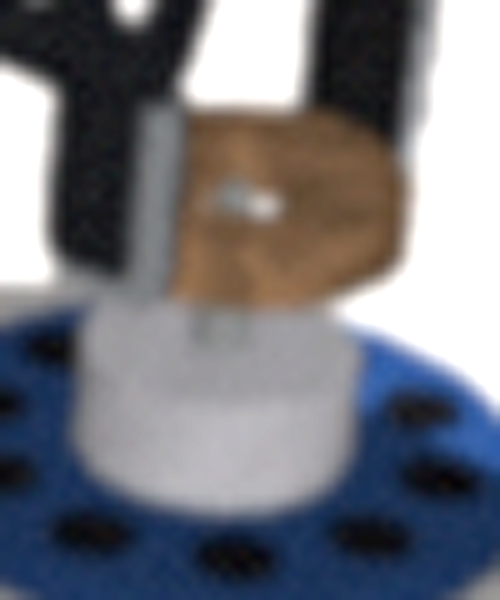

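View pics/p4.png

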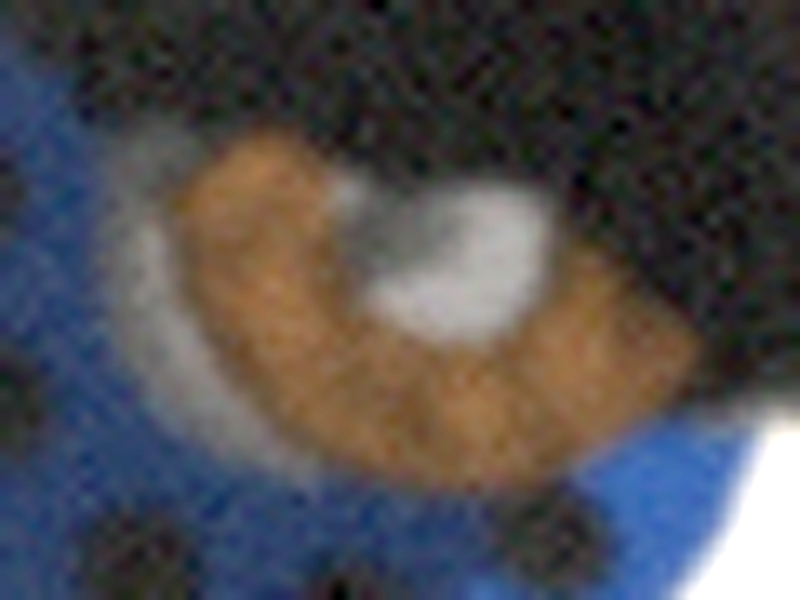

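In the top view the bore centre is at enlarged px (445,222) and the spindle tip at (453,213), so the ring is centred within about 1 mm. In the side view the ring's centre and the spindle agree within about 1 px. I lower it to the seat.

play_rows(commands="0.5 0 0 -5 0;0.5 0 0 -10 0;0.5 0 0 -14 0;0.5 0 0 -16 0;0.5 0 0 -17 0;0.5 0 0 -18 0;0.5 0 0 -18 0;0.5 0 0 -18 0")

```text
time: 7.35
ee_pos: [0.5137, -0.2012, 0.0264]
tcp_rot: [180.0, 0.0, 157.2]
wrist_force: [0.4, -0.2, -0.4]
opening: 0.0571
```

play_rows(commands="0.5 0 0 -0.5 0;0.5 0 0 -1 0;0.5 0 0 -1.5 0;0.5 0 0 -1.5 0;0.5 0 0 -1.5 0")

```text
time: 7.77
ee_pos: [0.5136, -0.2012, 0.0248]
tcp_rot: [-180.0, -0.0, 157.2]
wrist_force: [-0.1, -0.6, 0.3]
opening: 0.0574
```

play_rows(commands="0.5 0 0 -0.5 0;0.5 0 0 -0.5 0;0.5 0 0 -1 0;0.5 0 0 -1 0;0.5 0 0 -1 0")

```text
time: 8.18
ee_pos: [0.5137, -0.2012, 0.0243]
tcp_rot: [180.0, 0.0, 157.1]
wrist_force: [-2.3, 0.7, 5.9]
opening: 0.057
```

The contact force of 5.9 N shows the cork is on the seat. I release it gently.

play_rows(commands="0.68 0 0 0 0;0.7 0 0 0 0;0.73 0 0 0 0;0.77 0 0 0 0;0.8 0 0 0 0;0.82 0 0 0 0;0.82 0 0 8 0;0.82 0 0 20 0;0.82 0 0 36 0;0.82 0 0 50 0")

```text
time: 9.02
ee_pos: [0.5138, -0.2012, 0.0758]
tcp_rot: [180.0, 0.1, 157.1]
wrist_force: [1.2, -0.1, 0.5]
opening: 0.0699
```

play_rows(commands="0.6 0 0 8 0;0.5 0 0 10 0;0.35 0 0 10 0;0.35 0 0 10 0;0.35 0 0 10 0;0.35 0 0 10 0")

```text
time: 9.52
ee_pos: [0.5132, -0.201, 0.083]
tcp_rot: [-180.0, -0.1, 157.2]
wrist_force: [-0.4, -0.4, -0.5]
opening: 0.03
```

Run:
```python
from h import *
o=get_obs();print(o['ee_pos'],o['opening'],o['wrist_force'])
t=camera("top");s=camera("side")
o=np.hstack([cv2.resize(t[240:320,440:520],(400,400)),cv2.resize(s[140:230,345:435],(400,400))])
cv2.imwrite("pics/p5.png",cv2.convertScaleAbs(o,alpha=1.6)[:,:,::-1])
```

```text
[ 0.51315915 -0.20097923  0.08295217] 0.029981993230442625 [-0.36244074 -0.37599835 -0.45774668]
```

View pics/p5.png

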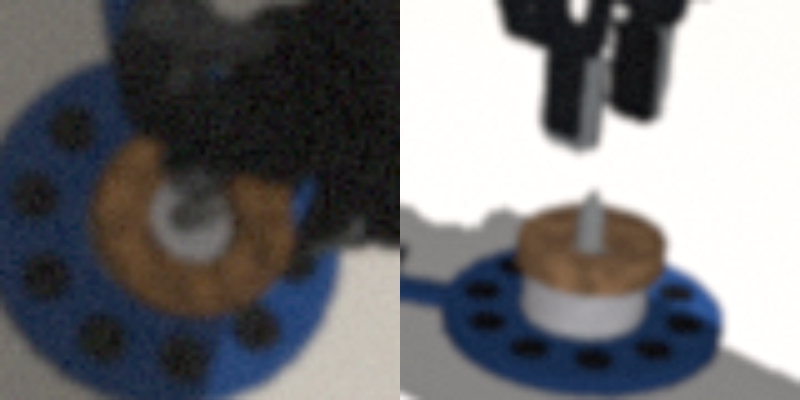

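The cork lies flat on the seat, concentric with the spindle (side crop px (591,247)), and the fingers at 30 mm opening straddle the spindle. I now press down.

play_rows(commands="0.35 0 0 -8 0;0.35 0 0 -18 0;0.35 0 0 -27 0;0.35 0 0 -34 0;0.35 0 0 -38 0;0.35 0 0 -40 0;0.35 0 0 -41 0;0.35 0 0 -41 0")

```text
time: 10.28
ee_pos: [0.5136, -0.2012, 0.0427]
tcp_rot: [-180.0, 0.0, 157.2]
wrist_force: [0.6, 0.1, -0.1]
opening: 0.0298
```

play_rows(commands="0.35 0 0 -0.5 0;0.35 0 0 -1 0;0.35 0 0 -1.5 0;0.35 0 0 -2 0;0.35 0 0 -2 0")

```text
time: 10.7
ee_pos: [0.5136, -0.2012, 0.0408]
tcp_rot: [180.0, 0.0, 157.2]
wrist_force: [-0.1, 0.5, -0.0]
opening: 0.0299
```

play_rows(commands="0.35 0 0 -0.5 0;0.35 0 0 -1 0;0.35 0 0 -1 0;0.35 0 0 -1.5 0;0.35 0 0 -1.5 0")

```text
time: 11.12
ee_pos: [0.5136, -0.2012, 0.0396]
tcp_rot: [-180.0, 0.0, 157.1]
wrist_force: [-1.3, 1.8, 4.2]
opening: 0.0298
```

play_rows(commands="0.35 0 0 -0.5 0;0.35 0 0 -1 0;0.35 0 0 -1.5 0;0.35 0 0 -2 0;0.35 0 0 -2 0")

```text
time: 11.53
ee_pos: [0.5137, -0.2012, 0.0395]
tcp_rot: [180.0, 0.1, 157.2]
wrist_force: [-8.6, 2.8, 19.6]
opening: 0.0303
```

play_rows(commands="0.35 0 0 -0.5 0;0.35 0 0 -0.5 0;0.35 0 0 -0.5 0;0.35 0 0 -0.5 0;0.35 0 0 -0.5 0;0.35 0 0 -0.5 0;0.35 0 0 -0.5 0;0.35 0 0 -0.5 0;0.35 0 0 -0.5 0;0.35 0 0 -0.5 0")

```text
time: 12.37
ee_pos: [0.5137, -0.2012, 0.0395]
tcp_rot: [180.0, 0.1, 157.2]
wrist_force: [-9.5, 2.8, 22.2]
opening: 0.0297
```

play_rows(commands="0.35 0 0 0 0;0.35 0 0 0 0;0.35 0 0 1 0;0.35 0 0 2 0;0.35 0 0 3 0;0.35 0 0 6 0;0.35 0 0 15 0;0.35 0 0 30 0;0.35 0 0 48 0;0.35 0 0 66 0")

```text
time: 13.2
ee_pos: [0.5134, -0.2011, 0.1037]
tcp_rot: [180.0, -0.0, 157.2]
wrist_force: [-1.0, -0.0, -0.6]
opening: 0.0298
```

The cork was pressed with 20–22 N for about 1 s, and the finger height stayed constant at 39.5 mm, so it lies flat. Next the red ring: shift (-79,+259).

play_rows(commands="0.5 -6 20 5 0;0.7 -14 46 5 0;0.82 -22 72 5 0;0.82 -30 98 5 0;0.82 -38 124 5 0;0.82 -46 150 5 0;0.82 -54 176 5 0;0.82 -62 202 0 0;0.82 -68 224 -10 0;0.82 -73 241 -20 0")

```text
time: 14.03
ee_pos: [0.4404, 0.0414, 0.0835]
tcp_rot: [179.9, 0.1, 157.2]
wrist_force: [0.9, -0.4, 0.4]
opening: 0.0697
```

play_rows(commands="0.82 -3 10 -10 0;0.82 -5 15 -20 0;0.82 -6 18 -30 0;0.82 -6 18 -38 0;0.82 -6 18 -43 0;0.82 -6 18 -43 0;0.82 -6 18 -43 0")

```text
time: 14.62
ee_pos: [0.4347, 0.0572, 0.0397]
tcp_rot: [-180.0, -0.0, 157.1]
wrist_force: [-0.4, 0.1, 0.7]
opening: 0.0705
```

Run:
```python
from h import *
o=get_obs();print(o['ee_pos'],o['opening'],o['wrist_force'])
t=camera("top");s=camera("side")
cv2.imwrite("pics/r0.png",cv2.convertScaleAbs(t,alpha=1.5)[:,:,::-1])
cv2.imwrite("pics/r1.png",cv2.convertScaleAbs(cv2.resize(s[230:370,310:500],(800,590)),alpha=1.6)[:,:,::-1])
[print(x) for x in outer("side",masks(s)["red"],.005)]
```

```text
[0.43467951 0.05722257 0.03965462] 0.07053984520884661 [-0.39737546  0.06645853  0.73297299]
(array([450.8, 354.2]), array([339.5,  97.6]), array([37.4, 40.1]))
(array([461.6, 311.8]), array([342.3,  14.8]), array([37. , 40.3]))
(array([384.6, 312.5]), array([434.2,  58.2]), array([53.8, 61. ]))
```

View pics/r0.png

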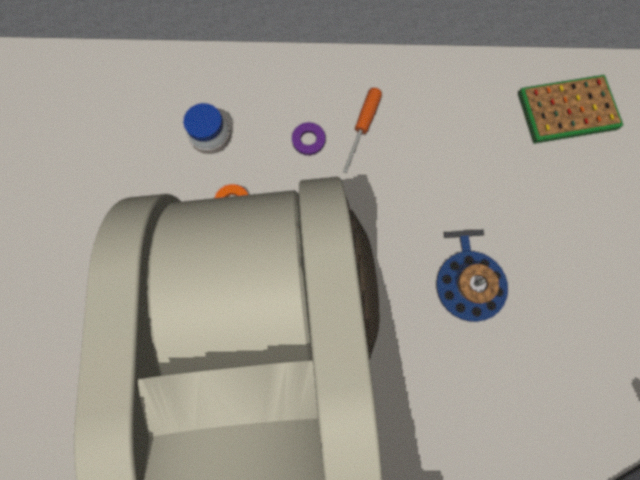

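View pics/r1.png

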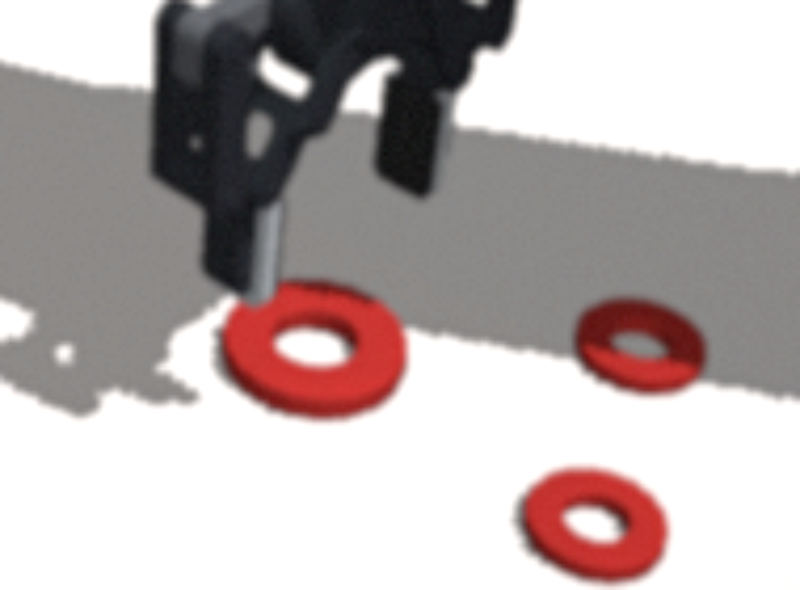

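The open jaws stand over the large red ring (side px (385,312)). The cork is seen concentric on the reel in the top view at (479,284). I descend and grip.

play_rows(commands="0.82 0 0 -10 0;0.82 0 0 -20 0;0.82 0 0 -29 0;0.82 0 0 -36 0;0.82 0 0 -40 0;0.82 0 0 -42 0;0.82 0 0 -42 0;0.82 0 0 -42 0")

```text
time: 15.38
ee_pos: [0.4347, 0.0579, -0.0021]
tcp_rot: [180.0, 0.0, 157.2]
wrist_force: [-0.7, 0.7, 0.2]
opening: 0.0703
```

play_rows(commands="0.75 0 0 0 0;0.7 0 0 0 0;0.6 0 0 0 0;0.5 0 0 0 0;0.5 0 0 0 0;0.5 0 0 0 0;0.5 0 0 0 0", force=40)

```text
time: 15.97
ee_pos: [0.435, 0.0579, -0.0015]
tcp_rot: [180.0, 0.1, 157.2]
wrist_force: [-0.8, 0.4, 5.9]
opening: 0.0552
```

Run:
```python
from h import *
t=cv2.imread("pics/r0.png")[:,:,::-1]
z=np.zeros((480,640),bool);z[255:315,450:510]=1
print([x for x in outer("top",masks(t)["tan"]&z,.037)])
s=camera("side")
cv2.imwrite("pics/r2.png",cv2.convertScaleAbs(cv2.resize(s[250:350,320:440],(720,600)),alpha=1.6)[:,:,::-1])
```

```text
[(array([478.5, 283.1]), array([ 514.3, -200.4]), array([56.6, 57.8]))]
```

View pics/r2.png

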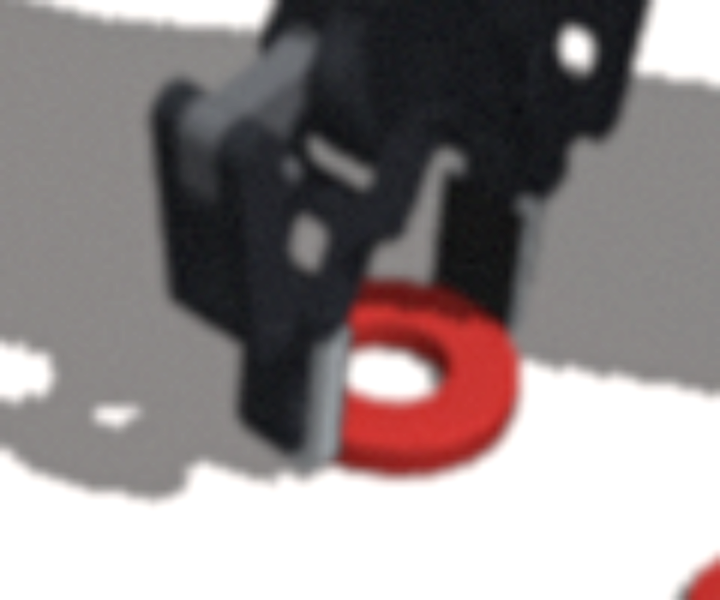

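The opening reads 55.2 mm, a bit under 58, with 5.9 N upward. I lift a little and check the hold.

play_rows(commands="0.5 0 0 2 0;0.5 0 0 5 0;0.5 0 0 10 0;0.5 0 0 15 0;0.5 0 0 15 0;0.5 0 0 15 0")

```text
time: 16.52
ee_pos: [0.4349, 0.0579, 0.0132]
tcp_rot: [180.0, 0.0, 157.2]
wrist_force: [-0.2, 0.0, -1.0]
opening: 0.0554
```

Run:
```python
from h import *
print(get_obs()['wrist_force'])
s=camera("side")
cv2.imwrite("pics/r3.png",cv2.convertScaleAbs(cv2.resize(s[240:340,320:440],(720,600)),alpha=1.6)[:,:,::-1])
```

```text
[-0.16023537  0.0176004  -0.96556177]
```

View pics/r3.png

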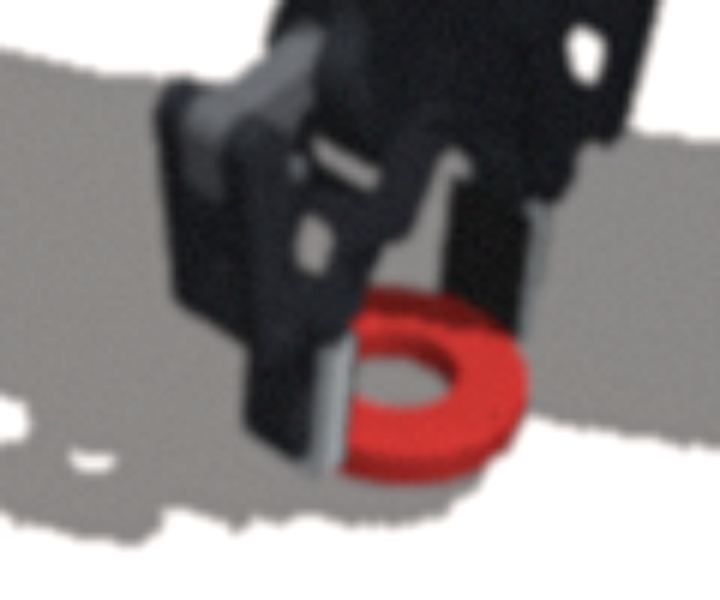

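The red ring is held level. I carry it to the reel, shifting (+79,-259,+90).

play_rows(commands="0.5 0 0 15 0;0.5 0 0 35 0;0.5 2 -6 58 0;0.5 7 -24 78 0;0.5 14 -46 90 0;0.5 21 -70 90 0;0.5 29 -95 90 0;0.5 37 -121 90 0;0.5 45 -147 90 0;0.5 52 -172 90 0")

```text
time: 17.4
ee_pos: [0.4867, -0.1156, 0.1025]
tcp_rot: [-180.0, -0.0, 157.1]
wrist_force: [0.2, -0.1, 0.0]
opening: 0.0552
```

play_rows(commands="0.5 8 -25 0 0;0.5 14 -46 0 0;0.5 19 -63 0 0;0.5 23 -76 0 0;0.5 26 -84 0 0;0.5 27 -87 0 0;0.5 27 -87 -10 0;0.5 27 -87 -22 0;0.5 27 -87 -30 0;0.5 27 -87 -34 0")

```text
time: 18.23
ee_pos: [0.5126, -0.2001, 0.0665]
tcp_rot: [-180.0, -0.2, 157.2]
wrist_force: [-0.7, 0.5, -1.3]
opening: 0.0554
```

play_rows(commands="0.5 0 0 -2 0;0.5 0 0 -4 0;0.5 0 0 -6 0;0.5 0 0 -6 0;0.5 0 0 -6 0")

```text
time: 18.65
ee_pos: [0.5137, -0.2012, 0.063]
tcp_rot: [-180.0, 0.0, 157.2]
wrist_force: [0.1, 0.5, -0.5]
opening: 0.055
```

Run:
```python
from h import *
o=get_obs();print(o['ee_pos'],o['opening'],o['wrist_force'])
t=camera("top");s=camera("side")
o=np.hstack([cv2.resize(t[255:315,450:510],(400,400)),cv2.resize(s[150:230,350:430],(400,400))])
cv2.imwrite("pics/q1.png",cv2.convertScaleAbs(o,alpha=2)[:,:,::-1])
```

```text
[ 0.51368406 -0.20117767  0.06303505] 0.055040270518957754 [ 0.13979109  0.47457454 -0.52153584]
```

View pics/q1.png

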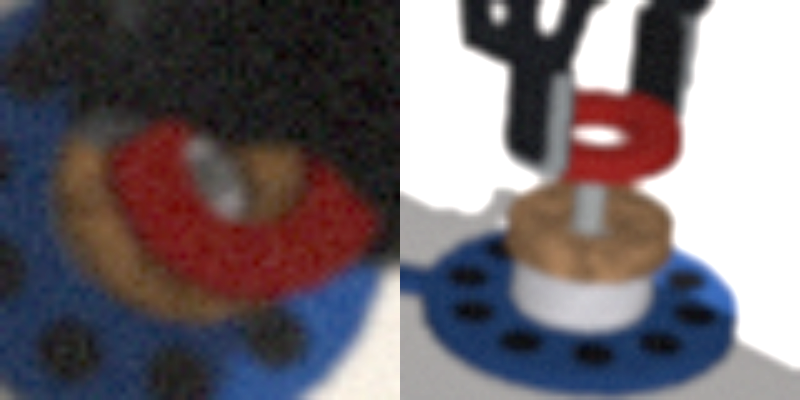

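The red ring is over the spindle and concentric within about 2 mm (bore side crop (600,133), spindle x≈592). I lower it.

play_rows(commands="0.5 0 0 -5 0;0.5 0 0 -10 0;0.5 0 0 -15 0;0.5 0 0 -18 0;0.5 0 0 -20 0;0.5 0 0 -21 0;0.5 0 0 -22 0;0.5 0 0 -22 0;0.5 0 0 -22 0")

```text
time: 19.5
ee_pos: [0.5136, -0.2012, 0.0409]
tcp_rot: [180.0, 0.0, 157.1]
wrist_force: [0.2, -0.2, -0.3]
opening: 0.0551
```

play_rows(commands="0.5 0 0 -0.5 0;0.5 0 0 -1 0;0.5 0 0 -1.5 0;0.5 0 0 -1.5 0;0.5 0 0 -1.5 0")

```text
time: 19.92
ee_pos: [0.5136, -0.2012, 0.0393]
tcp_rot: [-180.0, 0.0, 157.2]
wrist_force: [0.3, 1.1, 0.0]
opening: 0.055
```

play_rows(commands="0.5 0 0 -0.5 0;0.5 0 0 -0.5 0;0.5 0 0 -1 0;0.5 0 0 -1 0;0.5 0 0 -1 0")

```text
time: 20.33
ee_pos: [0.5136, -0.2012, 0.0385]
tcp_rot: [180.0, 0.0, 157.2]
wrist_force: [-0.6, 1.1, 1.7]
opening: 0.0551
```

Run:
```python
from h import *
s=camera("side")
cv2.imwrite("pics/q2.png",cv2.convertScaleAbs(cv2.resize(s[160:225,355:420],(600,600)),alpha=2)[:,:,::-1])
```

View pics/q2.png

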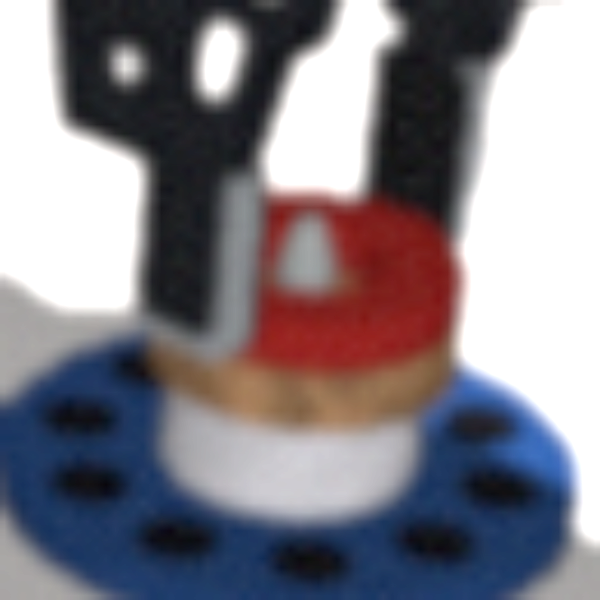

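The ring is down on the cork around the spindle and flush, with a light 1.7 N contact. I settle it a touch more and release.

play_rows(commands="0.5 0 0 -0.4 0;0.5 0 0 -0.4 0;0.66 0 0 -0.4 0;0.68 0 0 -0.4 0;0.7 0 0 -0.4 0;0.72 0 0 -0.4 0;0.75 0 0 -0.4 0;0.78 0 0 -0.4 0;0.82 0 0 -0.4 0;0.82 0 0 -0.4 0")

```text
time: 21.22
ee_pos: [0.5136, -0.2012, 0.0379]
tcp_rot: [-180.0, -0.0, 157.2]
wrist_force: [-0.2, 0.6, 0.4]
opening: 0.0701
```

play_rows(commands="0.82 0 0 5 0;0.82 0 0 15 0;0.82 0 0 28 0;0.82 0 0 40 0;0.6 0 0 46 0;0.5 0 0 46 0;0.35 0 0 46 0;0.35 0 0 46 0;0.35 0 0 46 0")

```text
time: 21.97
ee_pos: [0.5132, -0.201, 0.0832]
tcp_rot: [-180.0, -0.1, 157.1]
wrist_force: [0.4, 0.2, 0.7]
opening: 0.0296
```

Run:
```python
from h import *
o=get_obs();print(o['ee_pos'],o['opening'],o['wrist_force'])
t=camera("top");s=camera("side")
o=np.hstack([cv2.resize(t[255:315,450:510],(400,400)),cv2.resize(s[140:230,345:435],(400,400))])
cv2.imwrite("pics/q3.png",cv2.convertScaleAbs(o,alpha=2)[:,:,::-1])
```

```text
[ 0.51322633 -0.20102807  0.08318631] 0.029636342668659214 [0.38424846 0.18169114 0.65521532]
```

View pics/q3.png

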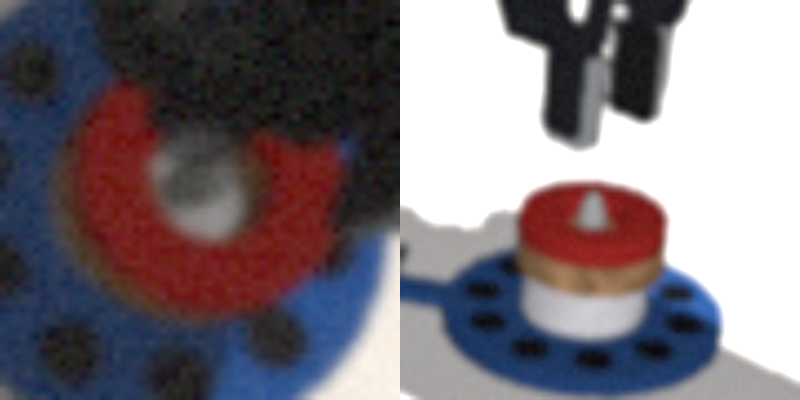

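The stack is neat: red on cork on seat, with the tip protruding at crop (594,210). I press the red ring the same way.

play_rows(commands="0.35 0 0 -8 0;0.35 0 0 -17 0;0.35 0 0 -24 0;0.35 0 0 -29 0;0.35 0 0 -31 0;0.35 0 0 -32 0;0.35 0 0 -33 0;0.35 0 0 -33.5 0;0.35 0 0 -34 0;0.35 0 0 -34 0")

```text
time: 22.9
ee_pos: [0.5137, -0.2012, 0.0501]
tcp_rot: [-180.0, 0.0, 157.2]
wrist_force: [-1.3, -0.1, -0.3]
opening: 0.0297
```

play_rows(commands="0.35 0 0 -0.5 0;0.35 0 0 -1 0;0.35 0 0 -1.5 0;0.35 0 0 -2 0;0.35 0 0 -2 0;0.35 0 0 -2 0")

```text
time: 23.4
ee_pos: [0.5138, -0.2012, 0.0496]
tcp_rot: [180.0, 0.1, 157.2]
wrist_force: [-5.2, 2.2, 11.9]
opening: 0.0298
```

play_rows(commands="0.35 0 0 -0.5 0;0.35 0 0 -1 0;0.35 0 0 -1.5 0;0.35 0 0 -1.5 0;0.35 0 0 -1.5 0;0.35 0 0 -1.5 0;0.35 0 0 -1.5 0;0.35 0 0 -1.5 0;0.35 0 0 -1.5 0;0.35 0 0 -1.5 0")

```text
time: 24.23
ee_pos: [0.5138, -0.2013, 0.0495]
tcp_rot: [180.0, 0.1, 157.2]
wrist_force: [-9.3, 3.8, 23.1]
opening: 0.03
```

play_rows(commands="0.35 0 0 0 0;0.35 0 0 0 0;0.35 0 0 0 0;0.35 0 0 1 0;0.35 0 0 2 0;0.35 0 0 3 0;0.35 0 0 6 0;0.35 0 0 16 0;0.35 0 0 32 0;0.35 0 0 50 0")

```text
time: 25.07
ee_pos: [0.5131, -0.201, 0.0967]
tcp_rot: [-180.0, -0.1, 157.2]
wrist_force: [0.4, -0.8, 0.5]
opening: 0.0299
```

play_rows(commands="0.35 0 0 15 0;0.35 -10 20 25 0;0.35 -20 45 30 0;0.35 -30 75 30 0;0.35 -40 105 30 0;0.35 -50 135 30 0;0.35 -55 155 30 0;0.35 -55 160 30 0;0.35 -55 160 30 0;0.35 -55 160 30 0")

```text
time: 25.9
ee_pos: [0.459, -0.0414, 0.1269]
tcp_rot: [-180.0, 0.0, 157.2]
wrist_force: [-0.3, -0.7, -0.4]
opening: 0.0301
```

Run:
```python
from h import *
o=get_obs();print(o['time'],o['ee_pos'],o['opening'],o['wrist_force'],o['qd'])
t=camera("top");s=camera("side")
o=np.hstack([cv2.resize(t[245:325,435:515],(400,400)),cv2.resize(s[160:230,350:420],(400,400))])
cv2.imwrite("pics/f.png",cv2.convertScaleAbs(o,alpha=1.7)[:,:,::-1])
z=np.zeros((480,640),bool);z[255:315,450:510]=1
print(outer("top",masks(t)["red"]&z,.048), onz("top",(477.2,283.7),.028))
for n,i in(("top",t),("side",s)): print(n,[x[:2] for x in outer(n,masks(i)["black"],.006)])
```

```text
25.9 [ 0.45898676 -0.04144124  0.12685652] 0.03011976904746583 [-0.27153406 -0.66232521 -0.42451092] [-1.22490821  0.71404157  0.15470337 -0.15313648 -0.04290982 -0.04663919]
[] [ 0.51441862 -0.20150677  0.028     ]
top [(array([115.7, 351.4]), array([402. , 335.7])), (array([ 96.3, 326.6]), array([437.4, 370.3])), (array([177.9, 270.4]), array([526.9, 256. ])), (array([406.1, 179.9]), array([ 715.1, -105.9]))]
side [(array([246.3, 399.8]), array([525.5, 257. ])), (array([404.3, 116.7]), array([ 657.1, -855.1])), (array([414.6,  42.6]), array([  815.8, -1531.1]))]
```

View pics/f.png

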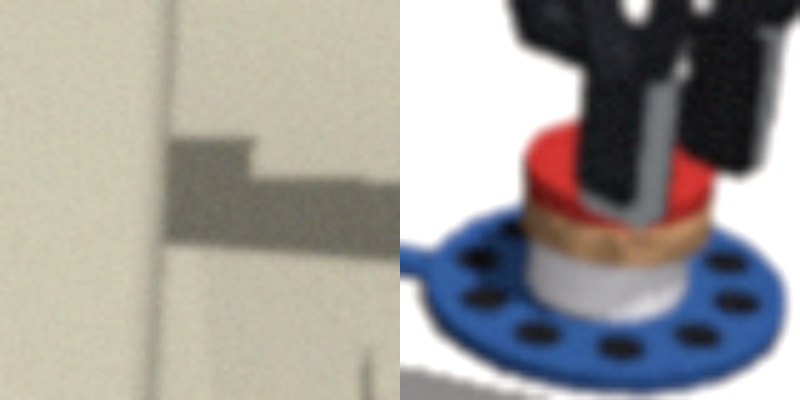

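The arm still blocks both views of the reel, so I back away further.

play_rows(commands="0.35 0 20 10 0;0.35 0 45 20 0;0.35 0 70 30 0;0.35 0 95 30 0;0.35 0 120 30 0;0.35 0 140 30 0;0.35 0 150 30 0;0.35 0 150 30 0;0.35 0 150 30 0")

```text
time: 26.75
ee_pos: [0.4588, 0.1083, 0.1562]
tcp_rot: [-180.0, -0.0, 157.2]
wrist_force: [-0.3, -0.5, 0.4]
opening: 0.03
```

Run:
```python
from h import *
o=get_obs();print(o['time'],o['ee_pos'],o['wrist_force'])
t=camera("top");s=camera("side")
o=np.hstack([cv2.resize(t[245:325,435:515],(400,400)),cv2.resize(s[160:230,350:420],(400,400))])
cv2.imwrite("pics/f2.png",cv2.convertScaleAbs(o,alpha=1.4)[:,:,::-1])
z=np.zeros((480,640),bool);z[255:315,450:510]=1
print(outer("top",masks(t)["red"]&z,.048), onz("top",(477.2,283.7),.028))
```

```text
26.75 [0.45876856 0.10826318 0.15615485] [-0.25748429 -0.4823597   0.4072146 ]
[(array([480.9, 281.8]), array([ 514.4, -200.3]), array([55.1, 55.9]))] [ 0.51441862 -0.20150677  0.028     ]
```

View pics/f2.png

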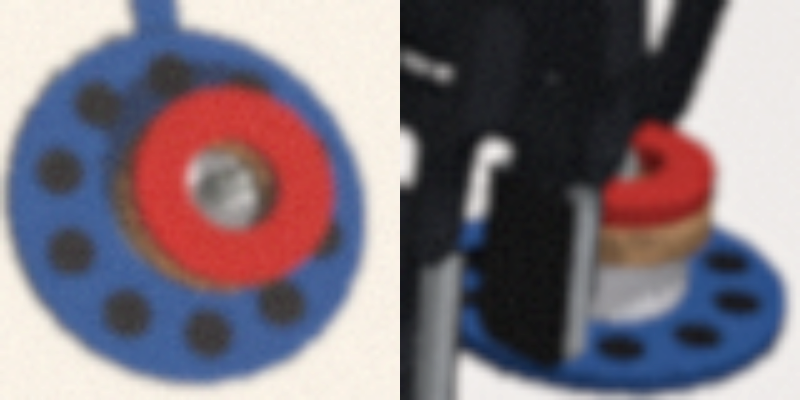

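The top view shows red on cork, concentric with the spindle and lying flat: red centre (514.4,-200.3) against seat (514.4,-201.5). The worn ring has not moved and the arm is clear, so I hand in.

```bash
python3 -c "
from workcell import *
print(job_done())"
```

```text
the job is handed in; nothing more can be done
None
```

I rebuilt the drag and handed the job in at about 27 s. The tan cork ring went over the spindle first and I let go of it. I then pressed it with the fingertips at about 20–22 N for roughly 1 s. The large red ring went on top of it and was released and pressed the same way at about 23 N.

**Last checks:**
- **Cork:** it lay flat and concentric on the seat. The fingers held steady at about 39.5 mm (TCP height) under the press.
- **Red ring:** pressed, the fingers stood 10 mm higher than on the cork, which is the ring's thickness. Its centre measured within about 1.2 mm of the seat axis.
- **Worn black ring:** it has not moved, within 0.1 mm in both views.
- **Arm:** it is clear of everything, with about 0.7 N on the wrist, which is the noise level.

**Two readings were off:**
- While I gripped the red ring, the opening read 55 mm instead of 58, with about 6 N upward. A test lift showed it was held level.
- In the final side view the gripper hid part of the stack, and my first attempt to measure the red ring from the top was blocked by the arm. The last confirmation is therefore the top view plus the visible right half of the side view.

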